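# Put the recipe tablet on the sloped stand

## Robot

A 6-joint arm with a two-finger parallel gripper is mounted at the origin on a cart in front of the work surface, level with it; the furniture and walls round the work are solid. World frame = base frame: x ahead of the robot, y to its left, z up, the work surface at z = 0. Lengths are in m, angles in rad, forces in N, time in s.
With the tool pointing down it reaches from about 0.25 to 0.775 m from the base axis. Payload 8.9 kg.
Tool frame: the origin (TCP) lies on the centre line of the jaws, within the pads' length; the fingertips stand 19 mm ahead of it and the grasp point (between the pads) is the TCP (bot.tips_ahead is the distance from the TCP to the fingertips, in m); z points along the fingers, y is the line along which they close (so a half turn about z gives the same grasp; the last joint's range is limited). The gripper opens to 85 mm and grips with 20 to 120 N. Pads are 22 mm wide; open, the fingers measure 114 mm over their backs; the gripper's body (76 mm by 85 mm) begins 54 mm behind the grasp point. The pads swing forward as they close: fully open they stand 13 mm farther back than shut.
Start: joints at [0.969, 0.291, -0.153, 1.127, 0, 1.431], TCP at [0.234, 0.47, 0.25] pointing down, gripper open.
Joint ranges: [-2.52, 2.52], [-0.91, 1.74], [-1.3, 1.37], [-1.96, 2.02], [-1.52, 1.47], [-3.14, 3.14]. Speed limits (rad/s): [2.22, 2.22, 2.79, 3.14, 3.14, 3.14].

## Interface

Orientations are given as a rotation vector (axis times angle).
In Python, from workcell import state, eyes, bot, nets gives the robot as it stands. The module is installed in compiled form; this text tells all that it offers.
- The arm moves only by the shell command python3 -m pendant 'ROWS' [OPENING]. ROWS is JSON, a list of rows, each an object with "travel": the shift along the world's x, y, z in mm, a list of three; "dr": the turn, a rotation vector about the world's x, y, z in degrees, a list of three. In form: [{"travel": [dx, dy, dz], "dr": [ax, ay, az]}, ...]. A call has 1 to 20 rows; each row is the pose to reach, as a shift and turn from the pose commanded when the call began; what a row does not reach only later rows make up. A row lasts 1/8 s, in which the tool goes at most 62.5 mm and 10.7 degrees, less where a joint would pass 70% of its speed; a pose out of reach is approached as far as the arm can. A call with a gripper value outside its range is refused whole. OPENING is the opening, from -1 (shut) to 1 (fully open), set as the call begins (- or left out, the last holds). The fingers move at their own pace and stop on an object; the grip force is fixed at half the most. Time passes only in rows, so rows that repeat a pose let the fingers close. It gives the time, the measured TCP pose, the force, the opening and the grip force at its end, in the units of the state.
- state(): the state, without advancing time (a new reading comes with each control period).
- eyes.get_image(name): name is "scene" or "side" or "wrist"; returns the picture (384x512x3 uint8, red, green, blue); there is no depth.
- eyes.camera_model(name): a dict with "intrinsics" (3x3 intrinsics, pixels), "T" (4x4, takes a point from camera to world coordinates); the wrist camera has in their place "T_tool_cam" (4x4, takes a point from camera to tool coordinates, whose origin is the TCP and whose axes are the flange's). Camera axes: x right, y down, z forward; pixel columns grow to the right and rows downward; lengths in m; the calibration is good to about 2 mm. A picture is of the moment at which its call begins: read the wrist's pose just before it. camera_model takes no time and is no camera call.
- bot.sign_off(): hands the job in; it is judged then, once.
Trained networks look in the newest picture that a camera, given by its name, has taken for a name from the list of things; names that differ only in an ending like _2 or _b are one class to them, and where a whole thing is asked for, a point or a joint stands for the part that bears it (a point fixed in the world has none). Each returns a list of dicts, best first, with "p" (0 to 1); they miss things now and then, are a little off and sometimes report something else, mostly with a low value. They report only what shows in the picture. A call takes as long as a camera call. They do not tell look-alikes from the thing itself.
- nets.spot_in(camera, label): "centre" ([x, y, z] in m, in world coordinates, good to about 4 mm: the middle of the surface that is visible of it).
The state is a dict: "time": time; "joints": joint angles; "joint_vel": joint speeds; "joint_efforts": joint torques, N m; "tcp_pos": TCP position; "tcp_rot": TCP orientation; "wrist_force": force on the tool from outside, world axes, zero at the start; "torque": the same for the moment, N m; "finger_gap": opening from 0.0 (shut) to 1.0 (fully open); "finger_force": force on a finger pad.
Only numpy, scipy, OpenCV 4.12 (cv2) and the standard library are available. Lean on these libraries where they do the work, as an engineer would, in place of code of your own. Each camera call takes 0.05 s, during which the arm holds its last target. There are 200 camera calls.

## Task

Take the recipe tablet in the blue case out of the upright rack and put it on the sloped wooden recipe stand: lower it until its long bottom edge is on the ledge behind the lip before you let go, so that it settles leaning back against the slope, right way up, screen to the front of the stand and no end hanging over the sides. Leave the chopping board in the rack.

Things in the scene. Friction and masses are not known exactly. Their poses are not given: they have to be found in the camera images.
- tablet: Tablet in a blue bumper case, 12 mm thick (its x), 150 mm wide (its y), 105 mm high (its z), 0.2 to 0.4 kg. Stands on its long edge in one of the rack's two slots. Origin: centre of its underside. Its screen (white page with an orange picture) faces -x, roughly to the robot, its plain back +x; z up. Grip it across its thickness at the middle of the top edge, from above.
- board: Dark wooden chopping board with a light line round each face, same size as the tablet: 12 mm thick (its x), 150 mm wide (its y), 105 mm high (its z). Stands in the rack's other slot and stays there. Origin: centre of its underside; axes as for the tablet.
- rack: Fixed rack: pale wooden base 150 (x) x 170 (y) x 10 mm high, two slots along y, middles at x = -40 and +40 mm. Each slot is 18 mm wide between wire rails whose tops are 46 mm above the worktop. The things in it stand on the base and lift straight up. Origin: centre of the underside; -x is its front, z up.
- stand: Fixed wooden recipe stand, 200 mm wide (y), 165 deep, 165 high. Origin: centre of the underside; -x is its front, z up. The slope leans back 20 degrees from upright (top towards +x) and meets the ledge at x = -35, z = 26 mm. The ledge, square to the slope, runs 36 mm forward from there, rising 20 degrees, to a lip standing 12 mm above it (lip top at z = 50 mm).
- ledge_mid (a point): Middle of the ledge's surface: halfway along its width, halfway between slope and lip (x = -52, y = 0, z = 32 mm from the stand's origin); axes as the stand's. A tablet lowered upright with its underside's middle here touches the ledge with its lower front edge, its underside then about z = 34 mm, and tips back onto the slope when released.
Not all that is in view belongs to the job. Leave any green look-alike of the board alone.

How it is judged:
By the outcome, as a careful person would: the job done as asked, in the order asked, and still so for the second after the job is handed in, with the robot touching nothing.
It also fails if it takes over 40 s, if anything falls off the work surface, if the arm or the gripper's body presses on something with over 40 N, if the wrist force passes 120 N, or if a joint passes its speed limit or range.

## Working session

There is one attempt and no reset: what is moved stays moved. The work goes in short steps, Python scripts to look and compute and a shell command to move; the robot and the scene stay as the last step left them, time stands still between calls to the robot, and variables do not carry over. Pictures are saved under pics/ and viewed, at most 10 in all, crops included, and the job is handed in when it is done.

```bash
mkdir -p pics
python3 - <<'E'
from workcell import state, eyes, bot, nets
import cv2, numpy as np
ims=[]
for c in ("scene","side"):
    im=eyes.get_image(c); cv2.imwrite(f"pics/{c}0.png",im[:,:,::-1]); ims.append(im)
    for l in ("tablet","board","rack","stand","ledge_mid"):
        print(c,l,[(np.round(d["centre"],3).tolist(),round(d["p"],2)) for d in nets.spot_in(c,l)])
    m=eyes.camera_model(c); print(np.round(m["intrinsics"],1).tolist(),np.round(m["T"],3).tolist())
s=state(); print(s["tcp_pos"],s["tcp_rot"],s["time"],s["finger_gap"])
E
```

```text
scene tablet [([0.535, 0.206, 0.082], 0.91)]
scene board [([0.463, 0.02, 0.063], 0.95), ([0.459, 0.2, 0.086], 0.73)]
scene rack [([0.51, 0.192, 0.009], 0.73)]
scene stand [([0.474, -0.205, 0.069], 0.58)]
scene ledge_mid [([0.473, -0.207, 0.066], 0.93)]
[[391.4, 0.0, 251.8], [0.0, 391.4, 187.5], [0.0, 0.0, 1.0]] [[0.896, -0.33, 0.298, 0.192], [-0.445, -0.66, 0.606, -0.532], [-0.004, -0.675, -0.738, 0.728], [0.0, 0.0, 0.0, 1.0]]
side tablet [([0.537, 0.202, 0.08], 0.94)]
side board [([0.458, 0.021, 0.065], 0.75), ([0.464, 0.211, 0.087], 0.63)]
side rack [([0.512, 0.195, 0.012], 0.82)]
side stand [([0.473, -0.204, 0.07], 0.67)]
side ledge_mid [([0.477, -0.211, 0.071], 0.62)]
[[364.9, 0.0, 256.1], [0.0, 364.9, 193.7], [0.0, 0.0, 1.0]] [[0.906, -0.275, 0.32, 0.19], [-0.422, -0.596, 0.683, -0.564], [0.003, -0.754, -0.657, 0.63], [0.0, 0.0, 0.0, 1.0]]
[0.23439395 0.46976396 0.25029963] [ 7.20476091e-01  3.05783241e+00 -3.66100881e-05] 0.6 0.9994082906715819
```

View pics/scene0.png

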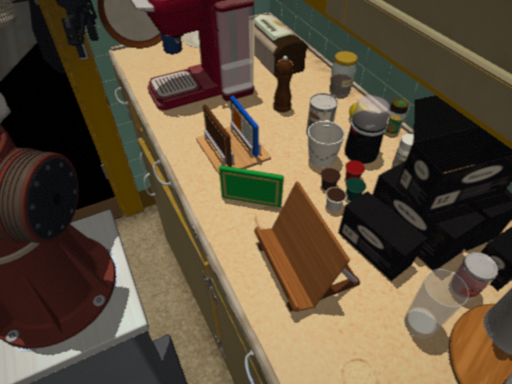

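View pics/side0.png

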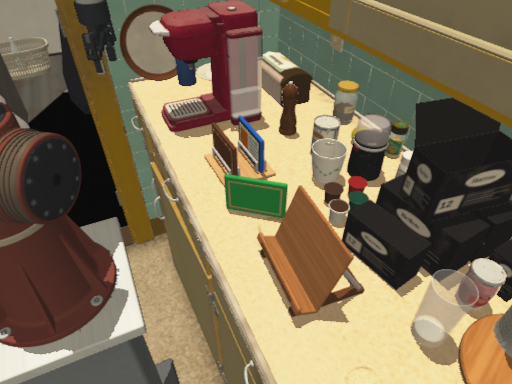

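The blue-cased thing at scene (244,127), in the rack's rear slot, fits the tablet. The dark board is at (217,136) in the front slot, and the green look-alike at (251,186) stands outside the rack. I'll check this in an enlarged crop.

Run:
```python
import cv2, numpy as np
a=cv2.imread("pics/scene0.png")
c1=cv2.resize(a[85:185,185:285],(400,400),interpolation=cv2.INTER_CUBIC)
c2=cv2.resize(a[180:315,245:365],(356,400),interpolation=cv2.INTER_CUBIC)
cv2.imwrite("pics/crop1.png",np.hstack([c1,c2]))
```

```text
(no output)
```

View pics/crop1.png

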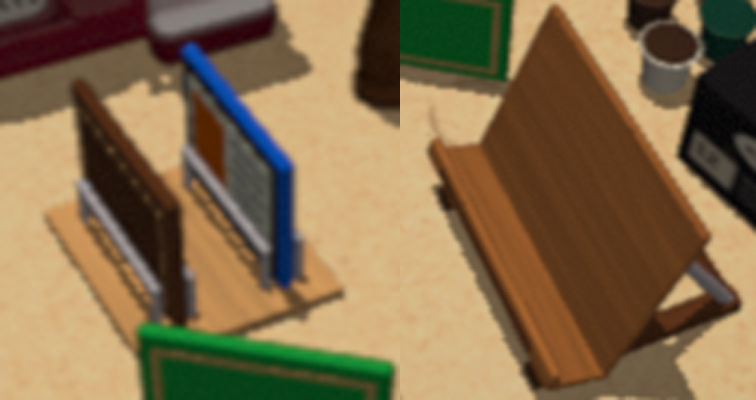

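The crop shows the blue-edged case, with its white page and orange picture facing the robot, at scene (244,127), so this is the tablet. The dark board stands in the front slot, and the stand's lip faces the robot. Next I'll work out the yaws from corners read in the crop.

Run:
```python
from workcell import state, eyes, nets
import numpy as np
m=eyes.camera_model("scene");K=np.array(m["intrinsics"]);T=np.array(m["T"])
def w(u,v,z):
    d=T[:3,:3]@np.linalg.solve(K,[u,v,1]);o=T[:3,3];return (o+d*(z-o[2])/d[2])
r=lambda u,v,z:w(185+u/4,85+v/4,z)
s=lambda u,v,z:w(245+(u-400)/2.967,180+v/2.963,z)
def pr(n,a,b):
    d=a-b;print(n,np.round((a+b)/2,4),"len",round(np.linalg.norm(d)*1e3),"yaw",round(np.degrees(np.arctan2(-d[0],d[1])),1))
pr("tab back",r(196,46,.115),r(293,165,.115));pr("tab front",r(183,52,.115),r(278,172,.115))
pr("board front",r(74,86,.115),r(170,212,.115))
pr("stand top",s(555,8,.165),s(708,240,.165));pr("lip",s(432,148,.05),s(533,365,.05));pr("crease",s(485,148,.026),s(605,372,.026))
from scipy.spatial.transform import Rotation as R
print(R.from_rotvec(state()["tcp_rot"]).as_matrix().round(3).tolist(),np.round(eyes.camera_model("wrist")["T_tool_cam"],3).tolist())
```

```text
tab back [0.5444 0.2194 0.115 ] len 142 yaw 0.3
tab front [0.5334 0.2172 0.115 ] len 142 yaw 0.0
board front [0.4562 0.2135 0.115 ] len 144 yaw 1.9
stand top [ 0.4972 -0.1942  0.165 ] len 192 yaw -4.5
lip [ 0.4089 -0.1776  0.05  ] len 178 yaw -6.1
crease [ 0.4537 -0.1863  0.026 ] len 191 yaw -4.8
[[-0.895, 0.446, 0.0], [0.446, 0.895, -0.0], [-0.0, -0.0, -1.0]] [[-0.0, -0.966, -0.26, 0.065], [1.0, -0.0, -0.0, 0.0], [0.0, -0.26, 0.966, -0.124], [0.0, 0.0, 0.0, 1.0]]
```

```bash
python3 -m pendant '[{"travel":[20,-57,17],"dr":[0,0,-10]},{"travel":[42,-113,34],"dr":[0,0,-20]},{"travel":[66,-170,50],"dr":[0,0,-30]},{"travel":[120,-195,50],"dr":[0,0,-40]},{"travel":[175,-220,50],"dr":[0,0,-50]},{"travel":[230,-240,50],"dr":[0,0,-60]},{"travel":[280,-255,50],"dr":[0,0,-63.5]},{"travel":[280,-255,50],"dr":[0,0,-63.5]},{"travel":[280,-255,50],"dr":[0,0,-63.5]}]' 1
cat > h.py <<'E'
from workcell import state, eyes, bot, nets
import numpy as np, cv2
from scipy.spatial.transform import Rotation as R
def snap(name):
    s=state(); im=eyes.get_image("wrist"); cv2.imwrite(f"pics/{name}.png",im[:,:,::-1])
    m=eyes.camera_model("wrist"); T=np.eye(4); T[:3,:3]=R.from_rotvec(s["tcp_rot"]).as_matrix(); T[:3,3]=s["tcp_pos"]
    np.savez(f"{name}.npz",K=m["intrinsics"],T=T@np.array(m["T_tool_cam"])); return im
def w(name,u,v,z):
    f=np.load(f"{name}.npz"); T=f["T"]; d=T[:3,:3]@np.linalg.solve(f["K"],[u,v,1]); o=T[:3,3]; return o+d*(z-o[2])/d[2]
E
python3 - <<'E'
from h import *
im=snap("w1")
for l in("tablet","board"):print(l,[(np.round(d["centre"],3).tolist(),round(d["p"],2)) for d in nets.spot_in("wrist",l)])
print(state()["tcp_pos"],state()["time"])
E
```

```text
time: 1.72
tcp_pos: [0.5139, 0.2147, 0.3]
tcp_rot: [-2.221, -2.221, 0.001]
wrist_force: [-0.5, -0.2, 0.2]
finger_gap: 0.999
finger_force: 0.0
tablet [([0.542, 0.233, 0.114], 0.87), ([0.506, 0.228, 0.008], 0.27)]
board [([0.469, 0.226, 0.113], 0.9), ([0.459, 0.04, 0.067], 0.59)]
[0.51342744 0.2153477  0.30070416] 1.875
```

View pics/w1.png

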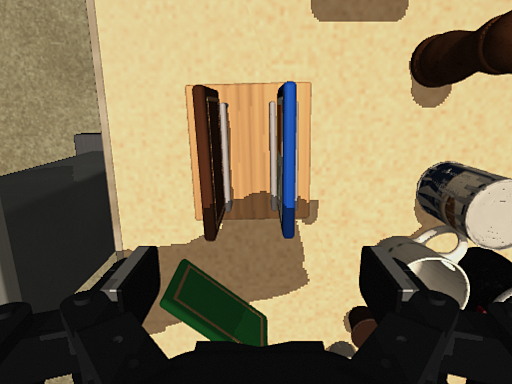

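The wrist view shows the tablet's blue top edge from about (290,82) to (289,237). The board is at (209,160), and the green look-alike at (215,305) is well clear.

Run:
```python
from h import *
im=cv2.imread("pics/w1.png")[:,:,::-1].astype(int)
m=((im[...,2]>im[...,0]+70)&(im[...,2]>130)).astype(np.uint8); m[250:]=0
n,l,st,c=cv2.connectedComponentsWithStats(m); k=1+st[1:,4].argmax(); print(st[k],c[k])
ys,xs=np.where(l==k)
P=[]
for y in range(ys.min(),ys.max()+1):
    x=xs[ys==y]
    if len(x): P.append((y,x.min(),x.max()+1))
P=np.array(P); print(P[::15].tolist())
for z in(.115,):
  q=[w("w1",(a+b)/2,y,z) for y,a,b in P[5:-5]]; q=np.array(q)
  f=np.polyfit(q[:,1],q[:,0],1); print("yaw",np.degrees(np.arctan(-f[0])))
  e=[w("w1",*p,z) for p in((290,P[0,0]),(290,P[-1,0]+1))]; ym=(e[0][1]+e[1][1])/2
  print("ends",np.round(e,4),"centre",np.polyval(f,ym),ym, "width",np.linalg.norm(w("w1",P[60,1],150,z)-w("w1",P[60,2],150,z)))
for p in((187,86),(311,83),(196,220),(308,218)):print(w("w1",*p,.01).round(4))
```

```text
[ 284   82   11  126 1284] [289.07866044 144.71806854]
[[82, 287, 294], [97, 285, 295], [112, 285, 295], [127, 285, 295], [142, 284, 295], [157, 284, 294], [172, 284, 295], [187, 284, 295], [202, 284, 294]]
yaw 0.7542805838969143
ends [[0.5411 0.2999 0.115 ]
 [0.5439 0.1841 0.115 ]] centre 0.5420525420515289 0.24198903684614925 width 0.010168175138345647
[0.4286 0.3021 0.01  ]
[0.5748 0.3054 0.01  ]
[0.431  0.1349 0.01  ]
[0.5776 0.1377 0.01  ]
```

```bash
python3 -m pendant '[{"travel":[28,7,-40],"dr":[0,0,0.8]},{"travel":[28,7,-90],"dr":[0,0,0.8]},{"travel":[28,7,-130],"dr":[0,0,0.8]},{"travel":[28,7,-155],"dr":[0,0,0.8]},{"travel":[28,7,-175],"dr":[0,0,0.8]},{"travel":[28,7,-190],"dr":[0,0,0.8]},{"travel":[28,7,-200],"dr":[0,0,0.8]},{"travel":[28,7,-200],"dr":[0,0,0.8]},{"travel":[28,7,-200],"dr":[0,0,0.8]}]' 0
python3 - <<'E'
from h import *
snap("w2")
E
```

```text
time: 3.0
tcp_pos: [0.5428, 0.2219, 0.101]
tcp_rot: [2.206, 2.236, 0.001]
wrist_force: [-0.3, 0.1, 1.0]
finger_gap: 0.501
finger_force: 0.0
```

View pics/w2.png

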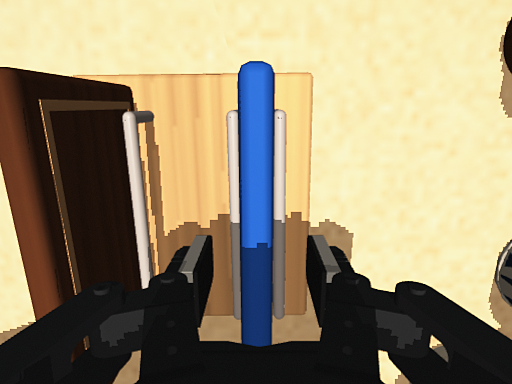

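The tablet's blue top edge, at column 257, sits midway between the pads at columns 210 and 310. I'll close the gripper and lift it 20 mm, while checking the y centring.

```bash
python3 - <<'E'
from h import *
print(w("w2",257,62,.115),w("w2",257,68,.115))
E
python3 -m pendant '[{"travel":[0,0,0],"dr":[0,0,0]},{"travel":[0,0,0],"dr":[0,0,0]},{"travel":[0,0,0],"dr":[0,0,0]},{"travel":[0,0,0],"dr":[0,0,0]},{"travel":[0,0,0],"dr":[0,0,0]},{"travel":[0,0,0],"dr":[0,0,0]}]' -1
```

```text
[0.54162951 0.30041482 0.115     ] [0.54165011 0.29867735 0.115     ]
time: 3.8
tcp_pos: [0.5426, 0.2218, 0.1007]
tcp_rot: [2.206, 2.236, 0.001]
wrist_force: [-1.7, -0.0, 5.3]
finger_gap: 0.132
finger_force: 59.6
```

```bash
python3 -m pendant '[{"travel":[0,0,15],"dr":[0,0,0]},{"travel":[0,0,45],"dr":[0,0,0]},{"travel":[0,0,90],"dr":[0,0,0]},{"travel":[0,0,140],"dr":[0,0,0]},{"travel":[0,-20,190],"dr":[0,0,0]},{"travel":[-15,-65,220],"dr":[0,0,0]},{"travel":[-30,-115,230],"dr":[0,0,-1]},{"travel":[-45,-165,230],"dr":[0,0,-2]},{"travel":[-60,-215,230],"dr":[0,0,-3]},{"travel":[-75,-265,230],"dr":[0,0,-4]},{"travel":[-90,-310,230],"dr":[0,0,-5]},{"travel":[-100,-345,230],"dr":[0,0,-6]},{"travel":[-100,-352,230],"dr":[0,0,-6]},{"travel":[-100,-352,230],"dr":[0,0,-6]},{"travel":[-100,-352,230],"dr":[0,0,-6]}]'
python3 - <<'E'
from h import *
snap("w3")
for l in("stand","ledge_mid"):print(l,[(np.round(d["centre"],3).tolist(),round(d["p"],2)) for d in nets.spot_in("wrist",l)])
E
```

```text
time: 5.68
tcp_pos: [0.4425, -0.1293, 0.3304]
tcp_rot: [-2.319, -2.119, -0.0]
wrist_force: [-0.3, 0.7, -3.1]
finger_gap: 0.128
finger_force: 59.0
stand [([0.49, -0.155, 0.107], 0.69)]
ledge_mid [([0.492, -0.157, 0.1], 0.77)]
```

View pics/w3.png

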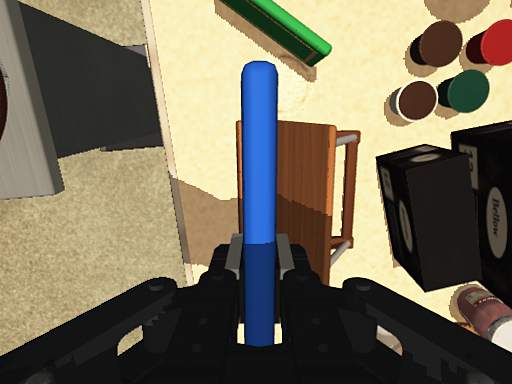

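The held tablet hides part of the stand. Its slope-top edge shows from (335,126) to about (330,275), and the lip's far corner is at (237,122).

Run:
```python
from h import *
from scipy.optimize import least_squares
for p in((335,126,.165),(330,275,.165),(237,122,.05),(238,225,.05)):print(p,w("w3",*p).round(4))
a=w("w3",335,126,.165);b=w("w3",330,275,.165);d=a-b
print("slope yaw",np.degrees(np.arctan2(-d[0],d[1])))
# fit stand pose (x,y,yaw) to scene-picture corners and wrist corners
m=eyes.camera_model("scene")
def scene(u,v,z):
    T=np.array(m["T"]);d=T[:3,:3]@np.linalg.solve(np.array(m["intrinsics"]),[u,v,1]);o=T[:3,3];return o+d*(z-o[2])/d[2]
s=lambda u,v,z:scene(245+(u-400)/2.967,180+v/2.963,z)
obs=[(s(555,8,.165),.0156,.1),(s(708,240,.165),.0156,-.1),(s(485,148,.026),-.035,.1),(s(605,372,.026),-.035,-.1),(a,.0156,.1)]
def f(q):
    c,n=np.cos(q[2]),np.sin(q[2])
    return np.concatenate([[q[0]+c*X-n*Y-o[0],q[1]+n*X+c*Y-o[1]] for o,X,Y in obs])
r=least_squares(f,[.49,-.19,-.09]);q=r.x
print("stand",q[:2].round(4),np.degrees(q[2]),"res mm",(r.fun*1e3).round(1))
c,n=np.cos(q[2]),np.sin(q[2]);print("ledge_mid",q[0]-c*.052,q[1]-n*.052)
```

```text
(335, 126, 0.165) [ 0.5115 -0.0868  0.165 ]
(330, 275, 0.165) [ 0.5023 -0.2267  0.165 ]
(237, 122, 0.05) [ 0.4208 -0.0808  0.05  ]
(238, 225, 0.05) [ 0.4082 -0.2096  0.05  ]
slope yaw -3.7321400526096946
stand [ 0.4855 -0.1899] -4.977588963575713 res mm [ 5.   6.7  2.8 -0.8 -2.4  3.9 -3.7 -5.  -1.7 -4.8]
ledge_mid 0.43373239730770025 -0.1853602306047428
```

```bash
python3 -m pendant '[{"travel":[-6,-30,0],"dr":[0,0,0]},{"travel":[-6,-56,-30],"dr":[0,0,0]},{"travel":[-6,-56,-70],"dr":[0,0,0]},{"travel":[-6,-56,-110],"dr":[0,0,0]},{"travel":[-6,-56,-145],"dr":[0,0,0]},{"travel":[-6,-56,-170],"dr":[0,0,0]},{"travel":[-6,-56,-182],"dr":[0,0,0]},{"travel":[-6,-56,-185],"dr":[0,0,0]},{"travel":[-6,-56,-185],"dr":[0,0,0]},{"travel":[-6,-56,-185],"dr":[0,0,0]}]'
python3 - <<'E'
from h import *
a=eyes.get_image("scene")[:,:,::-1]; b=eyes.get_image("side")[:,:,::-1]
f=lambda i:cv2.resize(i[150:325,230:380],(400,467),interpolation=cv2.INTER_CUBIC)
cv2.imwrite("pics/p4.png",np.hstack([f(a),f(b)]))
print(state()["wrist_force"])
E
```

```text
time: 7.08
tcp_pos: [0.437, -0.1865, 0.1461]
tcp_rot: [2.319, 2.117, 0.001]
wrist_force: [-0.5, 0.4, -3.2]
finger_gap: 0.135
finger_force: 58.9
[ 0.2527415   0.15221467 -2.91802919]
```

View pics/p4.png

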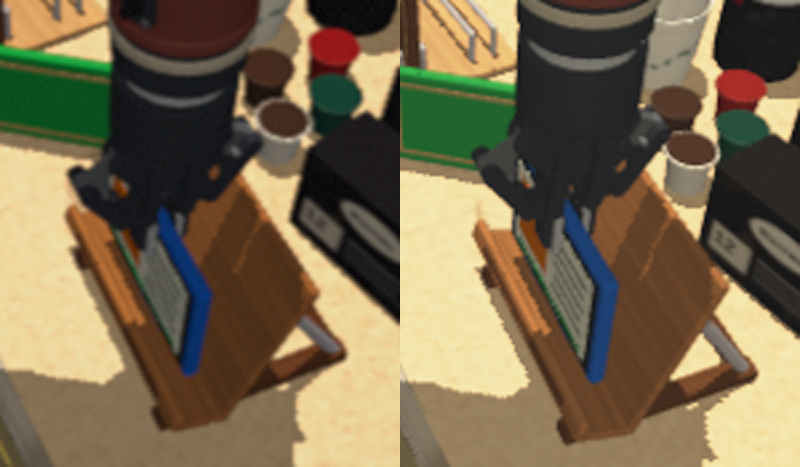

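Both views show the tablet above the ledge, between lip and slope. Its near end (left half, around (190,370)) is well inside the stand's side. I'll lower it in small steps.

```bash
python3 -m pendant '[{"travel":[0,0,-6],"dr":[0,0,0]},{"travel":[0,0,-11],"dr":[0,0,0]},{"travel":[0,0,-14],"dr":[0,0,0]},{"travel":[0,0,-16],"dr":[0,0,0]},{"travel":[0,0,-16],"dr":[0,0,0]}]'
python3 -m pendant '[{"travel":[0,0,-1.5],"dr":[0,0,0]},{"travel":[0,0,-3],"dr":[0,0,0]},{"travel":[0,0,-3],"dr":[0,0,0]}]'
```

```text
time: 7.8
tcp_pos: [0.4363, -0.1862, 0.1292]
tcp_rot: [-2.32, -2.118, 0.0]
wrist_force: [-0.3, -0.9, -3.8]
finger_gap: 0.134
finger_force: 59.1
time: 8.18
tcp_pos: [0.4363, -0.1862, 0.1262]
tcp_rot: [-2.32, -2.118, 0.0]
wrist_force: [-0.3, 0.7, -2.4]
finger_gap: 0.134
finger_force: 59.1
```

```bash
for i in 1 2; do python3 -m pendant '[{"travel":[0,0,-1],"dr":[0,0,0]},{"travel":[0,0,-1],"dr":[0,0,0]}]'|egrep 'pos|wrist'; done
```

```text
tcp_pos: [0.4363, -0.1862, 0.1252]
wrist_force: [-0.1, -0.9, -3.5]
tcp_pos: [0.4365, -0.1863, 0.1245]
wrist_force: [-0.2, 0.4, -0.8]
```

```bash
for i in 1 2; do python3 -m pendant '[{"travel":[0,0,-1],"dr":[0,0,0]},{"travel":[0,0,-1],"dr":[0,0,0]}]'|egrep 'pos|wrist'; done
```

```text
tcp_pos: [0.4371, -0.1864, 0.124]
wrist_force: [-0.4, 2.3, 5.5]
tcp_pos: [0.4379, -0.1865, 0.1236]
wrist_force: [1.3, 3.3, 11.5]
```

There is contact at 12 N and the tablet's bottom edge is on the ledge. I'll open partly and let the tablet lean back.

```bash
python3 -m pendant '[{"travel":[0,0,0],"dr":[0,0,0]},{"travel":[0,0,0],"dr":[0,0,0]},{"travel":[0,0,0],"dr":[0,0,0]},{"travel":[0,0,0],"dr":[0,0,0]},{"travel":[0,0,0],"dr":[0,0,0]}]' -0.2
python3 - <<'E'
from h import *
a=eyes.get_image("scene")[:,:,::-1]; b=eyes.get_image("side")[:,:,::-1]
f=lambda i:cv2.resize(i[150:325,230:380],(400,467),interpolation=cv2.INTER_CUBIC)
cv2.imwrite("pics/p5.png",np.hstack([f(a),f(b)]))
E
```

```text
time: 9.8
tcp_pos: [0.4364, -0.1862, 0.1223]
tcp_rot: [-2.32, -2.118, 0.0]
wrist_force: [0.3, -0.3, 0.2]
finger_gap: 0.4
finger_force: 0.2
```

View pics/p5.png

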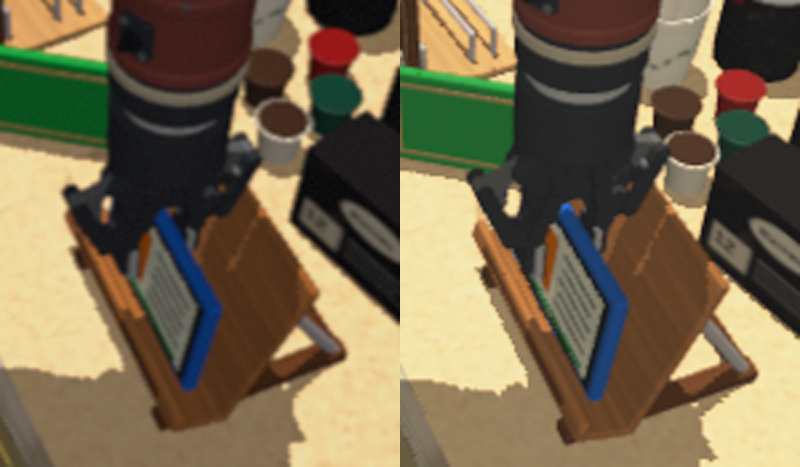

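The tablet's lower edge is on the ledge and it leans on the rear finger. I'll withdraw upward and slightly back so that it eases onto the slope.

```bash
python3 -m pendant '[{"travel":[2,0,6],"dr":[0,0,0]},{"travel":[4,0,12],"dr":[0,0,0]},{"travel":[6,0,18],"dr":[0,0,0]},{"travel":[8,0,24],"dr":[0,0,0]},{"travel":[10,0,30],"dr":[0,0,0]},{"travel":[12,0,36],"dr":[0,0,0]},{"travel":[12,0,45],"dr":[0,0,0]},{"travel":[12,0,60],"dr":[0,0,0]},{"travel":[12,0,90],"dr":[0,0,0]},{"travel":[-10,50,130],"dr":[0,0,0]},{"travel":[-30,100,150],"dr":[0,0,0]},{"travel":[-30,150,150],"dr":[0,0,0]},{"travel":[-30,150,150],"dr":[0,0,0]}]'
python3 - <<'E'
from h import *
a=eyes.get_image("scene")[:,:,::-1]; b=eyes.get_image("side")[:,:,::-1]
f=lambda i:cv2.resize(i[85:325,180:380],(400,480),interpolation=cv2.INTER_CUBIC)
cv2.imwrite("pics/p6.png",np.hstack([f(a),f(b)]))
E
```

```text
time: 11.52
tcp_pos: [0.4059, -0.0337, 0.2732]
tcp_rot: [2.315, 2.123, 0.002]
wrist_force: [-0.1, -0.6, 0.5]
finger_gap: 0.402
finger_force: 0.0
```

View pics/p6.png

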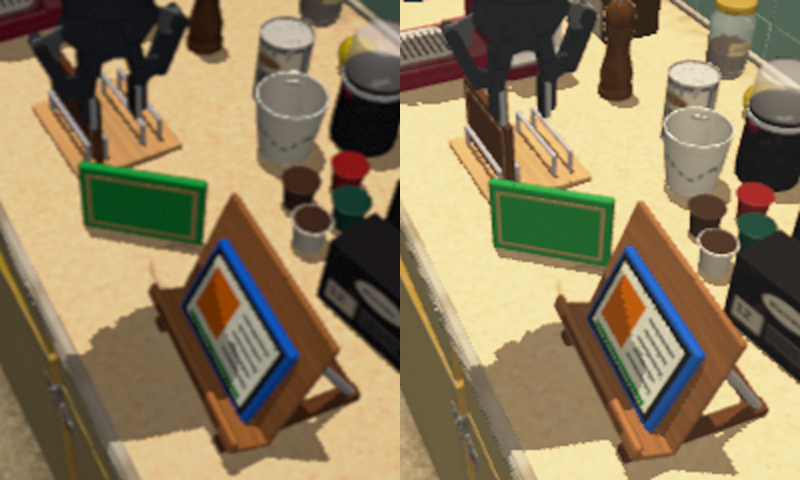

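The tablet (left half, around (240,330)) leans flat on the slope behind the lip, with its screen to the front and both ends inside the sides. The board is still in the rack at (90,120), and the gripper is clear.

```bash
python3 -c "
from workcell import bot
print(bot.sign_off())"
```

```text
the job is handed in; nothing more can be done
None
```

The tablet is on the recipe stand, leaning back against the slope behind the lip, right way up with its screen to the front and both ends within the sides; the board is still in the rack, and I handed the job in at about 12 s.

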